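# Burnish down the lock tabs along a copper seam

### The job

Take the orange-handled burnishing stylus from its wooden stand and run its tip along the bent seam of the copper panel, from the green dot at the first tab's hinge to the black dot at the far end, so that the six raised silver tabs are laid flat one after another. Make it one slow stroke (well under 15 cm per second) with light pressure, staying down on the panel from the first tab to the last, and let nothing but the stylus touch the panel. Then put the stylus back upright in its stand, fully down, leaving the jar, cutters and screwdriver where they are.

Things in the scene. Friction and masses are not known exactly. Their poses are not given: they have to be found in the camera images.
- stylus: burnishing stylus standing upright in the stand. Origin at the lower end of its steel tip, z up along it. From the tip: round polished, slippery steel shaft 8 mm across (rounded end), 0 to 60 mm; brass collar 26 mm across, 60 to 66 mm; square orange handle 18 x 18 mm, 66 to 126 mm, its faces normal to the body's x and y. Mass 0.12 kg. Grip the handle from above
- stylus_tip (a point): lower end of the stylus tip (the body's origin)
- stylus_grip (a point): middle of the stylus handle, 96 mm above the tip: the place to grip
- stand: fixed dark wooden block 70 x 70 x 64 mm high, with an upright through hole 16 mm across (3 mm chamfer) in the middle of its top. Origin: centre of its underside, on the bench, on the hole's axis. The stylus hangs in the hole with its collar on the top face, so its tip is then 4 mm above the bench
- panel: fixed grey soldering board 150 (x) x 270 (y) x 25 mm with a copper sheet 110 x 220 x 4 mm clipped flat on it; origin: centre of the board's underside, on the bench. The copper's upper face is 29 mm above the bench. Small dark clips at the sheet's corners stand 6 mm above it, at least 20 mm from the seam
- seam_start (a point): green dot (12 mm) at the seam's start, on the copper's upper face. The seam, a thin black line, runs straight 95 mm to seam_bend, then straight 95 mm to seam_end. Tabs lie along it, three a leg, each hinged at its end nearer the seam's start, the free end raised up to 14 mm and pointing on towards seam_end: the tip moved low along the seam rides them down
- seam_bend (a point): bend of the seam (44 degrees), on the copper's upper face. On each leg the three tabs' hinges lie 13, 39 and 65 mm from the leg's start, level with the copper. Tabs are silver, 20 mm long along the seam, 12 mm wide, 2 mm thick; each stays where it is left and takes about 1 N to bend
- seam_end (a point): black dot (12 mm) at the end of the seam, on the copper's upper face
- tab1 (a joint): hinge of the first tab from the seam's start, rad: 0 is raised (43 degrees up), 0.75 is flat, flush with the copper
- tab2 (a joint): hinge of the second tab from the seam's start, rad: 0 is raised (43 degrees up), 0.75 is flat, flush with the copper
- tab3 (a joint): hinge of the third tab from the seam's start, rad: 0 is raised (43 degrees up), 0.75 is flat, flush with the copper
- tab4 (a joint): hinge of the fourth tab from the seam's start, rad: 0 is raised (43 degrees up), 0.75 is flat, flush with the copper
- tab5 (a joint): hinge of the fifth tab from the seam's start, rad: 0 is raised (43 degrees up), 0.75 is flat, flush with the copper
- tab6 (a joint): hinge of the sixth tab from the seam's start, rad: 0 is raised (43 degrees up), 0.75 is flat, flush with the copper
- flux_jar: loose green glass jar with amber lid, 68 mm across, 85 mm high, origin at the centre of its underside; leave alone
- cutters: loose black-handled side cutters lying flat, about 110 x 75 x 14 mm, origin under the pivot; leave alone
- screwdriver: loose red-handled screwdriver lying flat, about 170 mm long; leave alone
Things that resemble listed ones, but are neither listed nor needed, are in the scene too. Leave any turquoise or white look-alike of the stylus alone.

How it is judged:
On the way, in this order (a step that is already met when the one before it is completed fails the run):
1. the stylus is lifted clear of the stand (z of stylus_tip in the frame of stand above 0.066 m), for 0.1 s.
2. the first tab is laid flat (hinge above 0.5 rad) with the stylus tip on the seam's tabs (value of joint tab1 above 0.5 rad and z of stylus_tip in the frame of panel below 0.05 m).
3. the second tab is laid flat (hinge above 0.5 rad) with the stylus tip on the seam's tabs (value of joint tab2 above 0.5 rad and z of stylus_tip in the frame of panel below 0.05 m).
4. the third tab is laid flat (hinge above 0.5 rad) with the stylus tip on the seam's tabs (value of joint tab3 above 0.5 rad and z of stylus_tip in the frame of panel below 0.05 m).
5. the fourth tab is laid flat (hinge above 0.5 rad) with the stylus tip on the seam's tabs (value of joint tab4 above 0.5 rad and z of stylus_tip in the frame of panel below 0.05 m).
6. the fifth tab is laid flat (hinge above 0.5 rad) with the stylus tip on the seam's tabs (value of joint tab5 above 0.5 rad and z of stylus_tip in the frame of panel below 0.05 m).
7. the sixth tab is laid flat (hinge above 0.5 rad) with the stylus tip on the seam's tabs (value of joint tab6 above 0.5 rad and z of stylus_tip in the frame of panel below 0.05 m).
At the end, for the whole second after the job is handed in: all six tabs lie flat (hinges above 0.5 of 0.75 rad, free ends under 5 mm up), and the stylus is back in the stand's hole, within 8 mm of the axis, collar down on the top within 4 mm, upright within 0.1 rad, at rest (value of joint each of tab1, tab2, tab3, tab4, tab5, tab6 above 0.5 rad and horizontal distance between stylus and stand below 0.008 m and z of stylus in the frame of stand below 0.008 m and angle between stylus's own z axis and vertical below 0.1 rad and linear speed of stylus below 0.02 m/s); the robot touches nothing.
It fails at once if between the first and the last tab being flat, the tip is lifted more than about 20 mm off the copper ((value of joint tab1 above 0.5 rad and not (value of joint tab6 above 0.5 rad)) and z of stylus_tip in the frame of panel above 0.05 m).
It fails at once if between the first and the last tab being flat, the stylus moves faster than 0.15 m/s ((value of joint tab1 above 0.5 rad and not (value of joint tab6 above 0.5 rad)) and linear speed of stylus above 0.15 m/s).
It fails at once if the stylus presses on the panel or tabs with more than 40 N (contact force between stylus and panel above 40 N).
It fails at once if the robot itself touches the panel or tabs (contact force between any of the fingers, the arm and panel above 1 N).
It fails at once if the jar, cutters or screwdriver is shoved more than 30 mm (distance of any of flux_jar, cutters, screwdriver from where it was at the start of the episode above 0.03 m).
It also fails if it takes over 67 s, if anything falls off the work surface, if the arm or the gripper's body presses on something with over 40 N, if the wrist force passes 120 N, or if a joint passes its speed limit or range.

### The arm

A 6-joint arm with a two-finger parallel gripper is mounted at the origin on the work surface. World frame = base frame: x ahead of the robot, y to its left, z up, the work surface at z = 0. Lengths are in m, angles in rad, forces in N, time in s.
With the tool pointing down it reaches from about 0.35 to 0.725 m from the base axis. Payload 4.3 kg.
Tool frame: the origin (TCP) lies between the finger pads; the fingertips stand 25 mm ahead of it and the grasp point (between the pads) lies 6 mm ahead of it; z points along the fingers, y is the line along which they close (so a half turn about z gives the same grasp; the last joint's range is limited). The gripper opens to 85 mm and grips with 20 to 120 N. Pads are 22 mm wide; open, the fingers measure 114 mm over their backs; the gripper's body (76 mm by 85 mm) begins 54 mm behind the grasp point. The pads swing forward as they close: fully open they stand 13 mm farther back than shut.
Start: joints at [-0.11, 0.377, 0.081, 1.274, 0, 1.46], TCP at [0.575, 0, 0.256] pointing down, gripper open.
Joint ranges: [-2.72, 2.72], [-0.84, 1.66], [-1.02, 1.22], [-1.77, 2.12], [-1.37, 1.28], [-3.14, 3.14]. Speed limits (rad/s): [2.57, 2.57, 3.14, 3.14, 3.14, 3.14].

### API

Orientations are given as a rotation vector (axis times angle).
In Python, from plant import ctrl gives the robot as it stands.
- The arm moves only by the tool drive_tool, never from a script. Its argument "rows" is a list of rows, each an object of numbers: "dx", "dy", "dz": the shift along the world's x, y, z in units of 0.5 m (1.0 is 0.5 m); "ax", "ay", "az": the turn, a rotation vector about the world's x, y, z in units of 180 degrees (1.0 is 180 degrees); "grip": the closure, from 0 (fully open) to 1 (shut). In form: [{"dx": .., "dy": .., "dz": .., "ax": .., "ay": .., "az": .., "grip": ..}, ...]. A call has 1 to 8 rows; each row is the pose to reach, as a shift and turn from the pose commanded when the call began, turning the shorter way round; what a row does not reach only later rows make up. A row lasts 1/10 s, in which the tool goes at most 50 mm and 8.59 degrees, less where a joint would pass 70% of its speed; a pose out of reach is approached as far as the arm can. A call with a number of a shift or a turn outside -1 to 1 is refused whole. A call with a gripper value outside its range is refused whole. The fingers move at their own pace and stop on an object; the grip force is fixed at half the most. Time passes only in rows, so rows that repeat a pose let the fingers close. It gives the time, the measured TCP pose, the force, the opening and the grip force at its end, in the units of the state.
- ctrl.state(): the state, without advancing time (a new reading comes with each control period).
- ctrl.read_camera(name): name is "scene" or "side" or "wrist"; returns a dict with "color" (480x640x3 uint8, red, green, blue), "K" (3x3 intrinsics, pixels), "R" (3x3) and "t" (3): a world point X has camera coordinates R X + t. Camera axes: x right, y down, z forward; pixel columns grow to the right and rows downward; lengths in m; the calibration is good to about 2 mm. A picture is of the moment at which its call begins. There is no depth.
- ctrl.finish_job(): hands the job in; it is judged then, once.
The state is a dict: "time": time; "q": joint angles; "dq": joint speeds; "joint_torque": joint torques, N m; "eef_pos": TCP position; "tool_rot": TCP orientation; "force": force on the tool from outside, world axes, zero at the start; "wrist_torque": the same for the moment, N m; "opening": finger opening in m; "finger_force": force on a finger pad.
Only numpy, scipy, OpenCV 4.12 (cv2) and the standard library are available. Lean on these libraries where they do the work, as an engineer would, in place of code of your own. Each camera call takes 0.05 s, during which the arm holds its last target. There are 200 camera calls.

## Working session

There is one attempt and no reset: what is moved stays moved. The work goes in short steps, Python scripts to look and compute and a tool call to move; the robot and the scene stay as the last step left them, time stands still between calls to the robot, and variables do not carry over. Pictures are saved under pics/ and viewed, at most 10 in all, crops included, and the job is handed in when it is done.

Besides the shell and the picture viewer there is one more tool, called after "Request:" by a JSON object that holds its "name" and its "arguments". drive_tool: Moves the arm, as the interface text tells. Its arguments: {"type":"object","properties":{"rows":{"type":"array"}},"required":["rows"]}

```bash
mkdir -p pics; ls; python3 - <<'E'
from plant import ctrl
import cv2,numpy as np
s=ctrl.state();print({k:np.round(v,3) for k,v in s.items()})
for n in("scene","side","wrist"):
    c=ctrl.read_camera(n);cv2.imwrite(f"pics/{n}0.png",c["color"][:,:,::-1]);np.savez(f"{n}0.npz",**c)
    print(n,np.round(c["K"],1).tolist(),np.round(-c["R"].T@c["t"],3))
E
```

```text
pics
{'time': np.float64(0.0), 'q': array([-0.11 ,  0.378,  0.08 ,  1.274,  0.   ,  1.46 ]), 'dq': array([ 0.001,  0.   ,  0.001, -0.001, -0.   ,  0.002]), 'joint_torque': array([ 1.0000e-03, -4.6360e+01,  2.6988e+01,  2.1000e-02, -0.0000e+00,
       -0.0000e+00]), 'eef_pos': array([0.574, 0.   , 0.255]), 'tool_rot': array([-2.22e+00, -2.22e+00,  2.00e-03]), 'force': array([-0.808,  0.109,  0.115]), 'wrist_torque': array([ 0.02 , -0.043,  0.019]), 'finger_force': np.float64(0.0), 'opening': np.float64(0.085)}
scene [[479.0, 0.0, 316.3], [0.0, 479.0, 247.6], [0.0, 0.0, 1.0]] [ 0.974 -0.431  0.882]
side [[465.9, 0.0, 321.7], [0.0, 465.9, 235.2], [0.0, 0.0, 1.0]] [ 0.453 -0.849  0.591]
wrist [[340.6, 0.0, 316.4], [0.0, 340.6, 238.0], [0.0, 0.0, 1.0]] [0.574 0.084 0.373]
```

View pics/scene0.png

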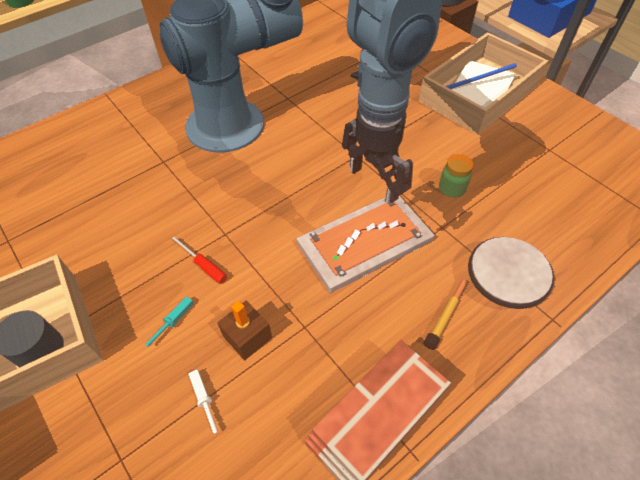

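View pics/side0.png

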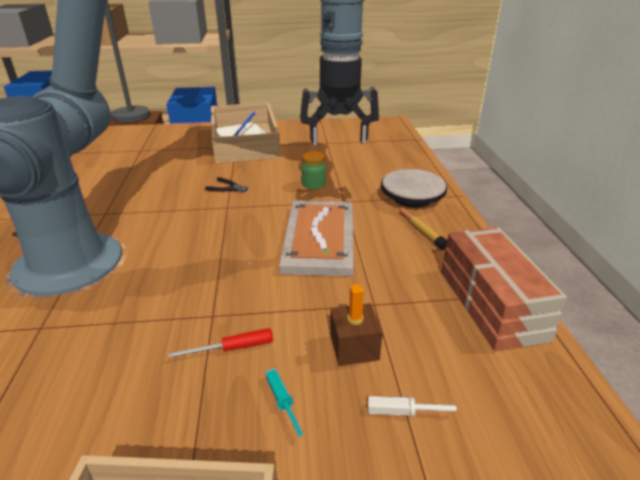

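View pics/wrist0.png

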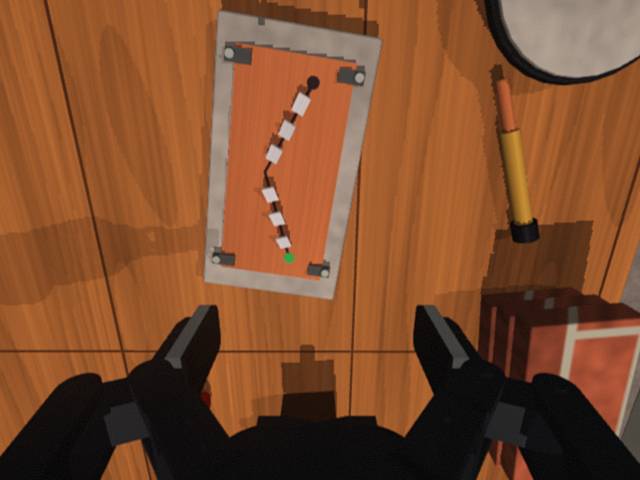

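The scene view shows the stylus in its stand at (241,315), with the turquoise and white look-alikes to its left and below. The side view has it at (356,303). In the wrist view the green dot is at (289,258), the bend near (266,171) and the black dot at (313,82).

```bash
cat > h.py <<'E'
import numpy as np,cv2
def ray(c,p):
    d=c["R"].T@np.linalg.solve(c["K"],[p[0],p[1],1.]); return -c["R"].T@c["t"],d/np.linalg.norm(d)
def plane(c,p,z):
    o,d=ray(c,p); return o+d*(z-o[2])/d[2]
def tri(*cp):
    A=0;b=0;rs=[ray(*x) for x in cp]
    for o,d in rs:
        P=np.eye(3)-np.outer(d,d);A=A+P;b=b+P@o
    X=np.linalg.solve(A,b);return X,[round(1e3*np.linalg.norm((np.eye(3)-np.outer(d,d))@(X-o)),1) for o,d in rs]
def mask(c,lo,hi,box):
    m=cv2.inRange(cv2.cvtColor(c["color"],cv2.COLOR_RGB2HSV),np.array(lo),np.array(hi))
    k=np.zeros_like(m);x0,y0,x1,y1=box;k[y0:y1,x0:x1]=m[y0:y1,x0:x1]
    n,l,s,ce=cv2.connectedComponentsWithStats(k)
    i=1+np.argmax(s[1:,4]);return (l==i).astype(np.uint8),s[i],ce[i]
E
python3 - <<'E'
from h import *
C={n:dict(np.load(n+"0.npz")) for n in("scene","side","wrist")}
for n,p in(("scene",(241,315)),("side",(356,303))): 
    print(n,cv2.cvtColor(C[n]["color"],cv2.COLOR_RGB2HSV)[p[1]-16:p[1]+25:4,p[0]].tolist())
G={}
for n,b in(("scene",(320,245,350,270)),("side",(310,240,340,260)),("wrist",(270,240,310,275))):
    m,s,c=mask(C[n],(45,100,60),(80,255,255),b);G[n]=c;print("green",n,s,c)
print(tri(*[(C[n],G[n]) for n in C]))
m,s,b=mask(C["wrist"],(0,0,0),(180,255,70),(300,65,330,100));print("black",s,b)
m,sb,bs=mask(C["scene"],(0,0,0),(180,255,70),(398,219,409,230));print("black scene",sb,bs,tri((C["wrist"],b),(C["scene"],bs)))
for z in(.027,.029,.031):print(z,[plane(C["wrist"],p,z).round(4) for p in(G["wrist"],(266,171),b)])
big=cv2.resize(C["wrist"]["color"][60:280,220:360],None,fx=2.7,fy=2.7,interpolation=cv2.INTER_CUBIC)
a=cv2.resize(C["scene"]["color"][290:360,205:285],None,fx=5,fy=5);d=cv2.resize(C["side"]["color"][275:365,320:390],None,fx=4,fy=4)
o=np.zeros((600,800,3),np.uint8);o[:594,:378]=big[:594,:378];o[:240,400:720]=cv2.resize(a,(320,240));o[240:600,400:680]=d
cv2.imwrite("pics/c1.png",o[:,:,::-1])
E
```

```text
scene [[13, 176, 231], [13, 229, 242], [17, 255, 255], [14, 255, 172], [12, 231, 178], [12, 224, 175], [12, 228, 197], [17, 191, 216], [10, 168, 137], [11, 170, 138], [12, 177, 130]]
side [[17, 255, 236], [18, 255, 233], [16, 255, 201], [16, 255, 201], [16, 255, 201], [16, 255, 201], [16, 255, 200], [16, 255, 200], [16, 214, 193], [19, 174, 173], [12, 166, 103]]
green scene [333 256   5   4  16] [335.25  257.375]
green side [324 250   4   2   7] [325.28571429 250.57142857]
green wrist [284 252  10  11  74] [288.48648649 257.24324324]
(array([ 0.54287117, -0.05571206,  0.02988896]), [np.float64(0.3), np.float64(0.3), np.float64(0.2)])
black [306  77  13  19 137] [311.87591241  83.91970803]Traceback (most recent call last):
  File "<stdin>", line 10, in <module>
  File "h.py", line 15, in mask
    i=1+np.argmax(s[1:,4]);return (l==i).astype(np.uint8),s[i],ce[i]
        ~~~~~~~~~^^^^^^^^^
    return _wrapfunc(a, 'argmax', axis=axis, out=out, **kwds)
    return bound(*args, **kwds)
ValueError: attempt to get argmax of an empty sequence
```

```bash
python3 - <<'E'
from h import *
C={n:dict(np.load(n+"0.npz")) for n in("scene","side","wrist")}
W=C["wrist"]
_,_,g=mask(W,(45,80,40),(85,255,255),(270,240,310,275))
m,s,b=mask(W,(0,0,0),(180,255,70),(300,65,330,100))
m=cv2.morphologyEx(m,cv2.MORPH_OPEN,cv2.getStructuringElement(cv2.MORPH_ELLIPSE,(7,7)))
b=np.argwhere(m).mean(0)[::-1];print(b,m.sum())
S,E=plane(W,g,.029),plane(W,b,.029)
L=np.linalg.norm(E-S);print("S,E",S,E,"len",L,"want",.19*np.cos(np.radians(22)))
u=(E-S)/L;n=np.array([-u[1],u[0],0])
for k in(1,-1):
    B=(S+E)/2+k*n*.095*np.sin(np.radians(22));p=W["K"]@(W["R"]@B+W["t"]);print("bend",k,B,p[:2]/p[2])
H={}
for n_,lo,bx in(("scene",(11,215,160),(225,295,255,335)),("side",(13,230,160),(340,275,375,322))):
    m,s,c=mask(C[n_],lo,(21,255,255),bx);H[n_]=m;print(n_,s,c)
    y,x=np.nonzero(m);print([(r,x[y==r].min(),x[y==r].max()) for r in range(s[1],s[1]+s[3],4)])
c={k:np.argwhere(v).mean(0)[::-1] for k,v in H.items()}
print("handle mid",tri(*[(C[k],c[k]) for k in c]))
big=cv2.resize(W["color"][60:280,220:360],None,fx=2.7,fy=2.7,interpolation=cv2.INTER_CUBIC)
o=np.zeros((600,800,3),np.uint8);o[:594,:378]=big
o[:280,400:720]=cv2.resize(C["scene"]["color"][290:360,205:285],(320,280));o[285:600,400:645]=cv2.resize(C["side"]["color"][275:365,320:390],(245,315))
cv2.imwrite("pics/c1.png",o[:,:,::-1])
E
```

```text
[312.75229358  82.47706422] 109
S,E [ 0.54299912 -0.05594202  0.029     ] [0.5700337  0.11812725 0.029     ] len 0.17615613030614768 want 0.17616493236768963
bend 1 [0.52135038 0.03655423 0.029     ] [264.45018682 171.5282309 ]
bend -1 [0.59168244 0.025631   0.029     ] [334.45833731 182.45241093]
scene [231 301  17  25 260] [239.50769231 312.98076923]
[(301, np.int64(237), np.int64(238)), (305, np.int64(232), np.int64(243)), (309, np.int64(232), np.int64(244)), (313, np.int64(234), np.int64(245)), (317, np.int64(235), np.int64(247)), (321, np.int64(236), np.int64(247)), (325, np.int64(241), np.int64(242))]
side [351 285  12  35 341] [356.26686217 301.69794721]
[(285, np.int64(356), np.int64(359)), (289, np.int64(351), np.int64(361)), (293, np.int64(352), np.int64(362)), (297, np.int64(352), np.int64(361)), (301, np.int64(352), np.int64(361)), (305, np.int64(352), np.int64(361)), (309, np.int64(352), np.int64(361)), (313, np.int64(351), np.int64(361)), (317, np.int64(351), np.int64(360))]
handle mid (array([ 0.56422392, -0.30109106,  0.10211563]), [np.float64(0.5), np.float64(0.5)])
```

View pics/c1.png

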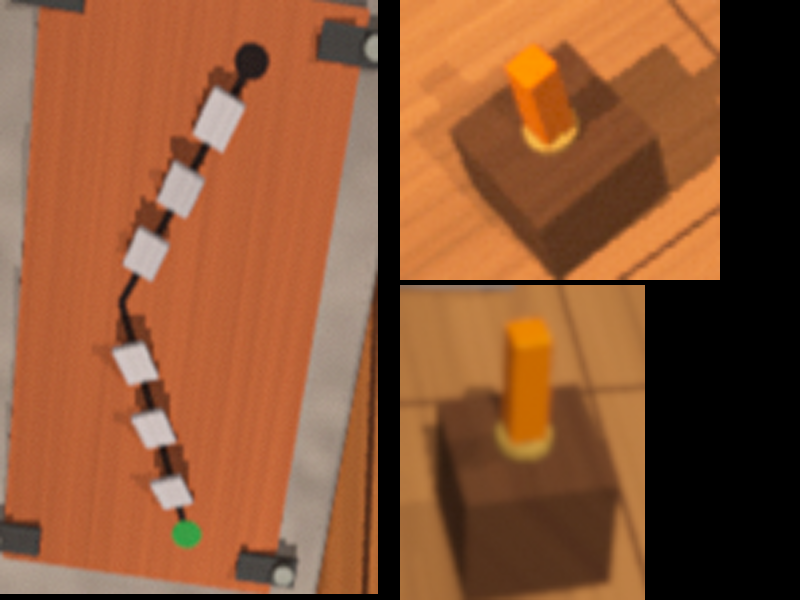

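The seam checks out: its length matches to 0.01 mm and the predicted bend lands on the visible one in the left crop. In the right-hand crops the stylus is upright in its stand. I'll move in for a closer view from above it.

Request:
{"name": "drive_tool", "arguments": {"rows": [{"dx":-0.02,"dy":-0.68,"dz":0.05,"grip":0},{"dx":-0.02,"dy":-0.68,"dz":0.05,"grip":0},{"dx":-0.02,"dy":-0.68,"dz":0.05,"grip":0},{"dx":-0.02,"dy":-0.68,"dz":0.05,"grip":0},{"dx":-0.02,"dy":-0.68,"dz":0.05,"grip":0},{"dx":-0.02,"dy":-0.68,"dz":0.05,"grip":0},{"dx":-0.02,"dy":-0.68,"dz":0.05,"grip":0},{"dx":-0.02,"dy":-0.68,"dz":0.05,"grip":0}]}}

```text
invalid input
```

Request:
{"name": "drive_tool", "arguments": {"rows": [{"dx":0,"grip":0},{"dx":0,"grip":0},{"dx":0,"grip":0}]}}

```text
invalid input
```

```bash
python3 - <<'E'
from plant import ctrl
import cv2,numpy as np
s=ctrl.state();print({k:np.round(s[k],4) for k in("time","eef_pos","tool_rot","q","force")})
c=ctrl.read_camera("wrist");cv2.imwrite("pics/w1.png",c["color"][:,:,::-1]);np.savez("wrist1.npz",**c);print(-c["R"].T@c["t"],c["R"])
E
```

```text
{'time': np.float64(0.15), 'eef_pos': array([5.746e-01, 1.000e-04, 2.556e-01]), 'tool_rot': array([-2.2206e+00, -2.2206e+00,  1.5000e-03]), 'q': array([-0.1103,  0.3779,  0.08  ,  1.2744, -0.    ,  1.4605]), 'force': array([-0.2039,  0.2528, -0.1046])}
[0.57433241 0.08355104 0.37357535] [[ 9.99997608e-01  4.98674964e-05 -2.18688414e-03]
 [ 7.52384290e-04 -9.46583402e-01  3.22458210e-01]
 [-2.05398805e-03 -3.22459084e-01 -9.46581175e-01]]
```

View pics/w1.png

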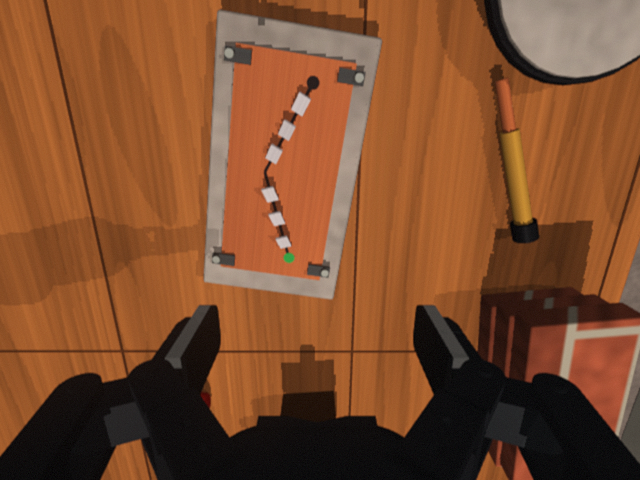

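The move was refused because every key has to be given, so the view is unchanged. I'll resend it with all the keys.

Request:
{"name": "drive_tool", "arguments": {"rows": [{"dx":-0.02,"dy":-0.68,"dz":0.05,"ax":0,"ay":0,"az":0,"grip":0},{"dx":-0.02,"dy":-0.68,"dz":0.05,"ax":0,"ay":0,"az":0,"grip":0},{"dx":-0.02,"dy":-0.68,"dz":0.05,"ax":0,"ay":0,"az":0,"grip":0},{"dx":-0.02,"dy":-0.68,"dz":0.05,"ax":0,"ay":0,"az":0,"grip":0},{"dx":-0.02,"dy":-0.68,"dz":0.05,"ax":0,"ay":0,"az":0,"grip":0},{"dx":-0.02,"dy":-0.68,"dz":0.05,"ax":0,"ay":0,"az":0,"grip":0},{"dx":-0.02,"dy":-0.68,"dz":0.05,"ax":0,"ay":0,"az":0,"grip":0},{"dx":-0.02,"dy":-0.68,"dz":0.05,"ax":0,"ay":0,"az":0,"grip":0}]}}

```text
time: 1.0
eef_pos: [0.5639, -0.3456, 0.2802]
tool_rot: [2.228, 2.214, -0.002]
force: [0.6, 0.6, -0.6]
opening: 0.0852
finger_force: 0.0
```

Request:
{"name": "drive_tool", "arguments": {"rows": [{"dx":0,"dy":0,"dz":0,"ax":0,"ay":0,"az":0,"grip":0},{"dx":0,"dy":0,"dz":0,"ax":0,"ay":0,"az":0,"grip":0},{"dx":0,"dy":0,"dz":0,"ax":0,"ay":0,"az":0,"grip":0}]}}

```text
time: 1.3
eef_pos: [0.5653, -0.3384, 0.2814]
tool_rot: [-2.219, -2.223, -0.0]
force: [0.7, 0.1, 0.0]
opening: 0.085
finger_force: 0.0
```

```bash
python3 - <<'E'
from plant import ctrl
import cv2,numpy as np
s=ctrl.state();print({k:np.round(s[k],4) for k in("time","eef_pos","tool_rot","q","force")})
c=ctrl.read_camera("wrist");cv2.imwrite("pics/w2.png",c["color"][:,:,::-1]);np.savez("wrist1.npz",**c);print(-c["R"].T@c["t"],c["R"])
E
```

```text
{'time': np.float64(1.3), 'eef_pos': array([ 0.5653, -0.3384,  0.2814]), 'tool_rot': array([-2.2190e+00, -2.2232e+00, -4.0000e-04]), 'q': array([-6.3570e-01,  5.6460e-01,  4.4100e-01,  1.4476e+00,  3.0000e-04,
        9.3320e-01]), 'force': array([0.6732, 0.0915, 0.0136])}
[ 0.56472833 -0.25491677  0.39947492] [[ 9.99997766e-01  1.97798341e-03 -7.45542998e-04]
 [ 2.11271569e-03 -9.46664944e-01  3.22212693e-01]
 [-6.84480606e-05 -3.22213548e-01 -9.46667008e-01]]
```

View pics/w2.png

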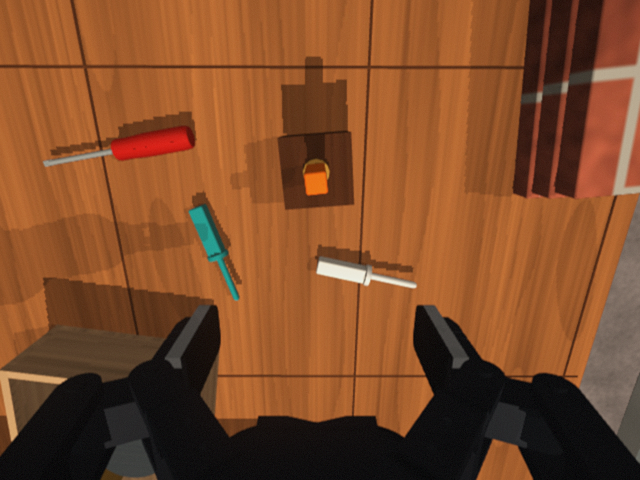

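Wrist view from above the stand: the handle's top face is near (316,181), the stand's top centre near (316,170), and the handle is turned a few degrees.

```bash
python3 - <<'E'
from h import *
W=dict(np.load("wrist1.npz"));c=W["color"]
hsv=cv2.cvtColor(c,cv2.COLOR_RGB2HSV);print(hsv[155:200:3,316].tolist())
m,s,b=mask(W,(8,200,225),(22,255,255),(295,150,340,205));r=cv2.minAreaRect(np.argwhere(m)[:,::-1].astype(np.float32));print("bright",s,b,r)
m2,s,b2=mask(W,(8,200,150),(22,255,255),(295,150,340,205));print("all",s,b2)
def worldrect(r,z):
    P=np.array([plane(W,p,z)[:2] for p in cv2.boxPoints(r)]);e=P-np.roll(P,-1,0)
    return P.mean(0).round(4),np.linalg.norm(e,axis=1).round(4),(np.degrees(np.arctan2(e[:,1],e[:,0]))%90).round(1)
print(worldrect(r,.130))
# stand: dark mask
m3,s,b3=mask(W,(0,0,0),(180,255,85),(276,128,358,212))
k=cv2.morphologyEx(m3,cv2.MORPH_CLOSE,np.ones((25,25)));k=cv2.morphologyEx(k,cv2.MORPH_OPEN,np.ones((15,15)))
r3=cv2.minAreaRect(np.argwhere(k)[:,::-1].astype(np.float32));print(s,r3,worldrect(r3,.064))
# two-view height: top face centre in scene and side
S=dict(np.load("scene0.npz"));D=dict(np.load("side0.npz"))
ms,ss,bs=mask(S,(8,200,225),(22,255,255),(225,295,255,335));md,sd,bd=mask(D,(8,200,215),(22,255,255),(340,275,375,322))
print(ss,bs,sd,bd);print("top",tri((W,b),(S,bs),(D,bd)))
E
```

```text
[[11, 173, 53], [16, 201, 75], [17, 181, 128], [11, 236, 106], [10, 239, 110], [10, 230, 112], [11, 232, 215], [13, 232, 235], [13, 229, 234], [13, 227, 236], [13, 227, 235], [13, 230, 235], [13, 228, 236], [11, 225, 190], [11, 178, 79]]
bright [305 173  22  21 393] [315.67684478 183.22137405] ((315.6402587890625, 183.26219177246094), (19.65681266784668, 19.988109588623047), 83.6598129272461)
all [304 171  24  25 497] [315.69014085 182.91348089]
(array([ 0.564 , -0.3009]), array([0.0157, 0.0156, 0.016 , 0.0156]), array([6.4, 6.9, 6.5, 5.9]))
[ 279  130   71   74 2510] ((313.90460205078125, 164.9451904296875), (67.38423156738281, 67.45968627929688), 88.91908264160156) (array([ 0.5621, -0.2953]), array([0.0634, 0.0644, 0.0675, 0.0645]), array([ 1.1,  2.9,  1.2, 89.2]))
[231 301  13  25 140] [236.95714286 309.84285714] [351 285  12   8  78] [356.75641026 288.35897436]
top (array([ 0.56534666, -0.30220608,  0.12651492]), [np.float64(1.6), np.float64(3.8), np.float64(2.7)])
```

Request:
{"name": "drive_tool", "arguments": {"rows": [{"dx":-0.002,"dy":0.078,"dz":0,"ax":0,"ay":0,"az":0.0356,"grip":0},{"dx":-0.002,"dy":0.078,"dz":-0.1,"ax":0,"ay":0,"az":0.0356,"grip":0},{"dx":-0.002,"dy":0.078,"dz":-0.18,"ax":0,"ay":0,"az":0.0356,"grip":0},{"dx":-0.002,"dy":0.078,"dz":-0.18,"ax":0,"ay":0,"az":0.0356,"grip":0},{"dx":-0.002,"dy":0.078,"dz":-0.18,"ax":0,"ay":0,"az":0.0356,"grip":0},{"dx":-0.002,"dy":0.078,"dz":-0.18,"ax":0,"ay":0,"az":0.0356,"grip":0},{"dx":-0.002,"dy":0.078,"dz":-0.18,"ax":0,"ay":0,"az":0.0356,"grip":0}]}}

```text
time: 2.05
eef_pos: [0.5659, -0.3022, 0.1946]
tool_rot: [2.09, 2.338, 0.001]
force: [-0.1, -0.5, 0.6]
opening: 0.0851
finger_force: 0.0
```

```bash
python3 - <<'E'
from plant import ctrl
from h import *
from scipy.spatial.transform import Rotation as R
s=ctrl.state();print(s["eef_pos"].round(4),R.from_rotvec(s["tool_rot"]).as_matrix().round(4).tolist())
W=ctrl.read_camera("wrist");np.savez("wrist2.npz",**W);cv2.imwrite("pics/w3.png",W["color"][:,:,::-1])
p=W["K"]@(W["R"]@np.array([.564,-.301,.130])+W["t"]);print("expect",p[:2]/p[2])
m,st,b=mask(W,(8,200,215),(22,255,255),(200,150,440,420));r=cv2.minAreaRect(np.argwhere(m)[:,::-1].astype(np.float32));print(st,b,r)
P=np.array([plane(W,q,.13)[:2] for q in cv2.boxPoints(r)]);e=P-np.roll(P,-1,0);print(P.mean(0),np.linalg.norm(e,axis=1),np.degrees(np.arctan2(e[:,1],e[:,0]))%90)
print("tri top",tri((W,r[0]),(dict(np.load("wrist1.npz")),(315.64,183.26))))
E
```

```text
[ 0.5659 -0.3022  0.1946] [[-0.1116, 0.9937, 0.0049], [0.9937, 0.1116, -0.0032], [-0.0037, 0.0045, -1.0]]
expect [313.77737439 269.87132215]
[300 257  29  26 659] [313.41881639 269.16540212] ((314.0, 269.5), (28.0, 25.0), 0.0)
[ 0.56411636 -0.30085347] [0.01597143 0.01615758 0.01597701 0.01658575] [5.50999964 6.31643643 7.04580479 6.29618179]
tri top (array([ 0.56405295, -0.3008359 ,  0.12983342]), [np.float64(0.1), np.float64(0.1)])
```

Request:
{"name": "drive_tool", "arguments": {"rows": [{"dx":0,"dy":0,"dz":-0.06,"ax":0,"ay":0,"az":0,"grip":0},{"dx":0,"dy":0,"dz":-0.12,"ax":0,"ay":0,"az":0,"grip":0},{"dx":0,"dy":0,"dz":-0.17,"ax":0,"ay":0,"az":0,"grip":0},{"dx":0,"dy":0,"dz":-0.17,"ax":0,"ay":0,"az":0,"grip":0},{"dx":0,"dy":0,"dz":-0.17,"ax":0,"ay":0,"az":0,"grip":0},{"dx":0,"dy":0,"dz":-0.17,"ax":0,"ay":0,"az":0,"grip":0}]}}

```text
time: 2.7
eef_pos: [0.5655, -0.302, 0.1088]
tool_rot: [2.091, 2.339, 0.001]
force: [-0.0, 0.5, -0.3]
opening: 0.0854
finger_force: 0.0
```

```bash
cat > st.py <<'E'
from plant import ctrl
from scipy.spatial.transform import Rotation as R
s=ctrl.state();print(s["time"],s["eef_pos"].round(4),R.from_rotvec(s["tool_rot"]).as_matrix().round(4).tolist(),s["force"].round(2),s["opening"],s["finger_force"])
E
python3 st.py
```

```text
2.7 [ 0.5655 -0.302   0.1088] [[-0.1115, 0.9938, 0.0034], [0.9938, 0.1115, -0.0022], [-0.0026, 0.0032, -1.0]] [-0.02  0.51 -0.32] 0.08540003780960852 0.0
```

Request:
{"name": "drive_tool", "arguments": {"rows": [{"dx":-0.003,"dy":0.002,"dz":-0.004,"ax":0,"ay":0,"az":0,"grip":0},{"dx":-0.003,"dy":0.002,"dz":-0.004,"ax":0,"ay":0,"az":0,"grip":0.5},{"dx":-0.003,"dy":0.002,"dz":-0.004,"ax":0,"ay":0,"az":0,"grip":1},{"dx":-0.003,"dy":0.002,"dz":-0.004,"ax":0,"ay":0,"az":0,"grip":1},{"dx":-0.003,"dy":0.002,"dz":-0.004,"ax":0,"ay":0,"az":0,"grip":1},{"dx":-0.003,"dy":0.002,"dz":-0.004,"ax":0,"ay":0,"az":0,"grip":1},{"dx":-0.003,"dy":0.002,"dz":-0.004,"ax":0,"ay":0,"az":0,"grip":1},{"dx":-0.003,"dy":0.002,"dz":-0.004,"ax":0,"ay":0,"az":0,"grip":1}]}}

```text
time: 3.5
eef_pos: [0.5626, -0.3, 0.1044]
tool_rot: [2.094, 2.342, 0.0]
force: [0.2, 0.4, 2.1]
opening: 0.0172
finger_force: 59.0
```

Request:
{"name": "drive_tool", "arguments": {"rows": [{"dx":0,"dy":0,"dz":0,"ax":0,"ay":0,"az":0,"grip":1},{"dx":0,"dy":0,"dz":0,"ax":0,"ay":0,"az":0,"grip":1},{"dx":0,"dy":0,"dz":0,"ax":0,"ay":0,"az":0,"grip":1},{"dx":0,"dy":0,"dz":0,"ax":0,"ay":0,"az":0,"grip":1}]}}

```text
time: 3.9
eef_pos: [0.5627, -0.3, 0.1045]
tool_rot: [2.093, 2.342, 0.0]
force: [0.1, 0.2, 1.5]
opening: 0.0172
finger_force: 59.0
```

```bash
python3 st.py
```

```text
3.9 [ 0.5627 -0.3     0.1045] [[-0.1117, 0.9937, 0.0004], [0.9937, 0.1117, -0.0001], [-0.0002, 0.0004, -1.0]] [0.06 0.22 1.45] 0.017202784929145894 58.9757376909256
```

Gripped, with the opening at 17 mm. The tip should be 0.1005 m below the TCP. Lifting.

Request:
{"name": "drive_tool", "arguments": {"rows": [{"dx":0,"dy":0,"dz":0.03,"ax":0,"ay":0,"az":0,"grip":1},{"dx":0,"dy":0,"dz":0.07,"ax":0,"ay":0,"az":0,"grip":1},{"dx":0,"dy":0,"dz":0.11,"ax":0,"ay":0,"az":0,"grip":1},{"dx":0,"dy":0,"dz":0.15,"ax":0,"ay":0,"az":0,"grip":1},{"dx":0,"dy":0,"dz":0.19,"ax":0,"ay":0,"az":0,"grip":1},{"dx":0,"dy":0,"dz":0.22,"ax":0,"ay":0,"az":0,"grip":1},{"dx":0,"dy":0,"dz":0.22,"ax":0,"ay":0,"az":0,"grip":1},{"dx":0,"dy":0,"dz":0.22,"ax":0,"ay":0,"az":0,"grip":1}]}}

```text
time: 4.7
eef_pos: [0.5624, -0.3, 0.2136]
tool_rot: [-2.094, -2.342, 0.0]
force: [0.2, -0.6, -1.2]
opening: 0.0172
finger_force: 58.8
```

```bash
python3 st.py; python3 - <<'E'
from plant import ctrl
from h import *
o=np.zeros((600,800,3),np.uint8)
for i,n in enumerate(("scene","side","wrist")):
    c=ctrl.read_camera(n);np.savez(n+"3.npz",**c)
    p=c["K"]@(c["R"]@np.array([.564,-.301,.15])+c["t"]);x,y=(p[:2]/p[2]).astype(int);print(n,x,y)
    if n!="wrist":
        x0,y0=x-33,y-50;o[:600,i*400:i*400+396]=cv2.resize(c["color"][y0:y0+100,x0:x0+66],(396,600),interpolation=cv2.INTER_CUBIC);print(x0,y0)
cv2.imwrite("pics/l.png",o[:,:,::-1])
E
```

```text
4.7 [ 0.5624 -0.3     0.2136] [[-0.1115, 0.9938, -0.0004], [0.9938, 0.1115, 0.0002], [0.0003, -0.0004, -1.0]] [ 0.25 -0.62 -1.22] 0.017218028919823748 58.75247418880463
scene 235 300
202 250
side 357 277
324 227
wrist 320 276
```

View pics/l.png

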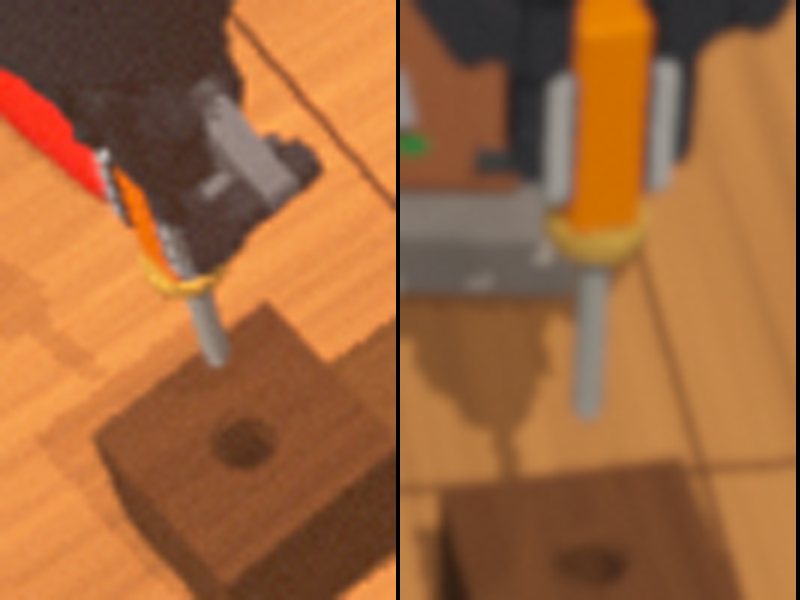

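Both crops show the stylus hanging straight in the gripper. The tip is at scene (238.7,310.5) and side (355.2,296.2), and the hole is at scene (242.5,323.8) and side (355.7,321.2).

```bash
python3 - <<'E'
from h import *
S,D,W=[dict(np.load(n+"3.npz")) for n in("scene","side","wrist")]
print("tip",tri((S,(238.7,310.3)),(D,(355.2,295.8))))
print("hole",tri((S,(242.5,323.8)),(D,(355.7,321.2))),plane(S,(242.5,323.8),.064),plane(D,(355.7,321.2),.064))
print("shaft top", tri((S,(202+196/6,250+295/6)),(D,(324+193/6,227+266/6))))
E
```

```text
tip (array([ 0.56315747, -0.30027888,  0.11259852]), [np.float64(0.7), np.float64(0.7)])
hole (array([ 0.56506596, -0.3021214 ,  0.06103821]), [np.float64(0.1), np.float64(0.1)]) [ 0.56641119 -0.30249561  0.064     ] [ 0.56452658 -0.30532269  0.064     ]
shaft top (array([ 0.56402427, -0.30083957,  0.15958082]), [np.float64(2.5), np.float64(2.5)])
```

The tip is directly under the TCP to within 1 mm and the height agrees, so I'll move over the seam's start.

Request:
{"name": "drive_tool", "arguments": {"rows": [{"dx":-0.005,"dy":0.06,"dz":0,"ax":0,"ay":0,"az":0,"grip":1},{"dx":-0.01,"dy":0.14,"dz":0,"ax":0,"ay":0,"az":0,"grip":1},{"dx":-0.02,"dy":0.22,"dz":0,"ax":0,"ay":0,"az":0,"grip":1},{"dx":-0.025,"dy":0.3,"dz":0,"ax":0,"ay":0,"az":0,"grip":1},{"dx":-0.03,"dy":0.37,"dz":0,"ax":0,"ay":0,"az":0,"grip":1},{"dx":-0.035,"dy":0.43,"dz":0,"ax":0,"ay":0,"az":0,"grip":1},{"dx":-0.039,"dy":0.47,"dz":0,"ax":0,"ay":0,"az":0,"grip":1},{"dx":-0.039,"dy":0.488,"dz":0,"ax":0,"ay":0,"az":0,"grip":1}]}}

```text
time: 5.65
eef_pos: [0.542, -0.054, 0.2135]
tool_rot: [-2.09, -2.343, 0.001]
force: [0.3, 0.2, -1.8]
opening: 0.0171
finger_force: 58.8
```

Request:
{"name": "drive_tool", "arguments": {"rows": [{"dx":0,"dy":0,"dz":-0.04,"ax":0,"ay":0,"az":0,"grip":1},{"dx":0,"dy":0,"dz":-0.08,"ax":0,"ay":0,"az":0,"grip":1},{"dx":0,"dy":0,"dz":-0.11,"ax":0,"ay":0,"az":0,"grip":1},{"dx":0,"dy":0,"dz":-0.13,"ax":0,"ay":0,"az":0,"grip":1},{"dx":0,"dy":0,"dz":-0.13,"ax":0,"ay":0,"az":0,"grip":1},{"dx":0,"dy":0,"dz":-0.13,"ax":0,"ay":0,"az":0,"grip":1},{"dx":0,"dy":0,"dz":-0.13,"ax":0,"ay":0,"az":0,"grip":1}]}}

```text
time: 6.35
eef_pos: [0.5438, -0.0564, 0.1502]
tool_rot: [2.093, 2.341, 0.001]
force: [0.3, 0.0, -0.9]
opening: 0.0176
finger_force: 58.9
```

```bash
python3 st.py; python3 - <<'E'
from plant import ctrl
from h import *
o=np.zeros((600,800,3),np.uint8)
for i,n in enumerate(("scene","side")):
    c=ctrl.read_camera(n);np.savez(n+"4.npz",**c)
    p=c["K"]@(c["R"]@np.array([.543,-.056,.04])+c["t"]);x,y=(p[:2]/p[2]).astype(int)
    x0,y0=x-33,y-50;o[:600,i*400:i*400+396]=cv2.resize(c["color"][y0:y0+100,x0:x0+66],(396,600),interpolation=cv2.INTER_CUBIC);print(x0,y0)
cv2.imwrite("pics/s.png",o[:,:,::-1])
E
```

```text
6.35 [ 0.5438 -0.0564  0.1502] [[-0.1113, 0.9938, 0.0017], [0.9938, 0.1113, -0.0004], [-0.0006, 0.0016, -1.0]] [ 0.27  0.   -0.9 ] 0.017598335902711034 58.853110671043396
302 204
292 196
```

View pics/s.png

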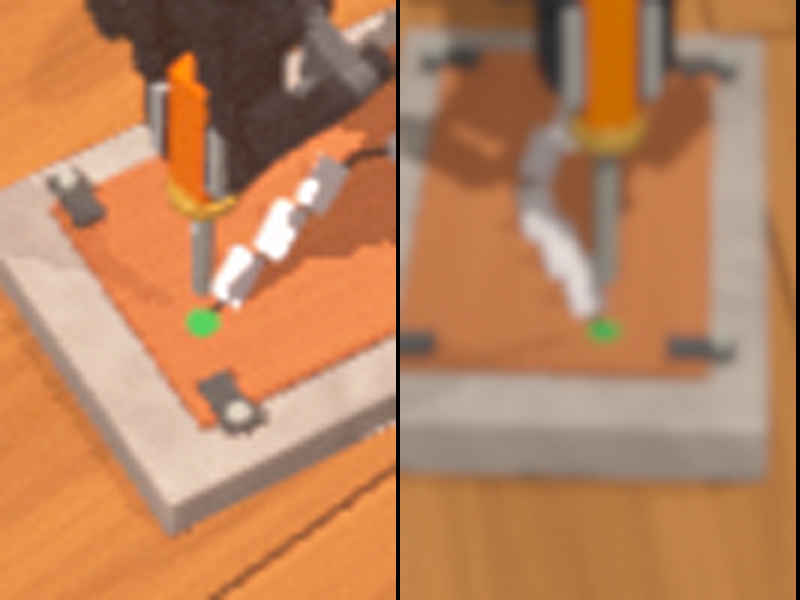

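Both crops show the tip hovering right above the green dot, about 20 mm up. I'll lower it gently.

Request:
{"name": "drive_tool", "arguments": {"rows": [{"dx":0,"dy":0,"dz":-0.01,"ax":0,"ay":0,"az":0,"grip":1},{"dx":0,"dy":0,"dz":-0.02,"ax":0,"ay":0,"az":0,"grip":1},{"dx":0,"dy":0,"dz":-0.03,"ax":0,"ay":0,"az":0,"grip":1},{"dx":0,"dy":0,"dz":-0.036,"ax":0,"ay":0,"az":0,"grip":1},{"dx":0,"dy":0,"dz":-0.036,"ax":0,"ay":0,"az":0,"grip":1},{"dx":0,"dy":0,"dz":-0.036,"ax":0,"ay":0,"az":0,"grip":1},{"dx":0,"dy":0,"dz":-0.036,"ax":0,"ay":0,"az":0,"grip":1},{"dx":0,"dy":0,"dz":-0.036,"ax":0,"ay":0,"az":0,"grip":1}]}}

```text
time: 7.25
eef_pos: [0.5433, -0.056, 0.1316]
tool_rot: [2.093, 2.342, 0.001]
force: [0.0, -0.5, -1.6]
opening: 0.0173
finger_force: 58.9
```

The tip is at z ≈ 0.031, just clear of the copper. Starting the stroke at 5 cm/s.

Request:
{"name": "drive_tool", "arguments": {"rows": [{"dx":-0.0023,"dy":0.0097,"dz":0,"ax":0,"ay":0,"az":0,"grip":1},{"dx":-0.0046,"dy":0.0195,"dz":0,"ax":0,"ay":0,"az":0,"grip":1},{"dx":-0.0068,"dy":0.0292,"dz":0,"ax":0,"ay":0,"az":0,"grip":1},{"dx":-0.0091,"dy":0.039,"dz":0,"ax":0,"ay":0,"az":0,"grip":1},{"dx":-0.0114,"dy":0.0487,"dz":0,"ax":0,"ay":0,"az":0,"grip":1},{"dx":-0.0137,"dy":0.0584,"dz":0,"ax":0,"ay":0,"az":0,"grip":1},{"dx":-0.0137,"dy":0.0584,"dz":0,"ax":0,"ay":0,"az":0,"grip":1}]}}

```text
time: 7.95
eef_pos: [0.5357, -0.0258, 0.1312]
tool_rot: [-2.092, -2.343, -0.0]
force: [-0.3, -0.4, -1.5]
opening: 0.017
finger_force: 58.9
```

```bash
python3 st.py; python3 - <<'E'
from plant import ctrl
from h import *
o=np.zeros((600,800,3),np.uint8)
for i,n in enumerate(("scene","side")):
    c=ctrl.read_camera(n)
    p=c["K"]@(c["R"]@np.array([.535,-.02,.04])+c["t"]);x,y=(p[:2]/p[2]).astype(int)
    x0,y0=x-33,y-50;o[:600,i*400:i*400+396]=cv2.resize(c["color"][y0:y0+100,x0:x0+66],(396,600),interpolation=cv2.INTER_CUBIC)
cv2.imwrite("pics/t.png",o[:,:,::-1])
E
```

```text
7.95 [ 0.5357 -0.0258  0.1312] [[-0.1126, 0.9936, -0.0005], [0.9936, 0.1126, 0.0007], [0.0008, -0.0005, -1.0]] [-0.34 -0.36 -1.49] 0.017034130773111552 58.88241469860077
```

View pics/t.png

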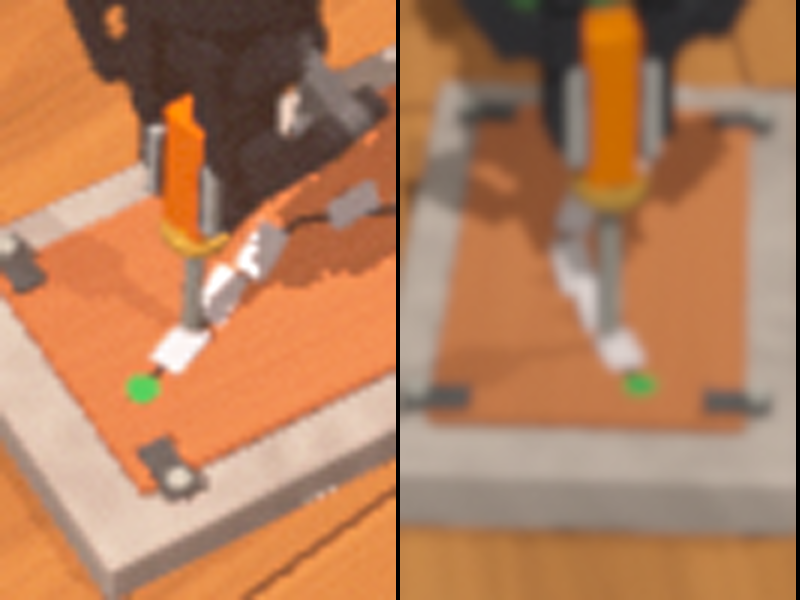

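Tab 1 now lies flat behind the tip, so the height is right. Carrying on along leg 1.

Request:
{"name": "drive_tool", "arguments": {"rows": [{"dx":-0.0023,"dy":0.0097,"dz":0,"ax":0,"ay":0,"az":0,"grip":1},{"dx":-0.0046,"dy":0.0195,"dz":0,"ax":0,"ay":0,"az":0,"grip":1},{"dx":-0.0069,"dy":0.0292,"dz":0,"ax":0,"ay":0,"az":0,"grip":1},{"dx":-0.0092,"dy":0.039,"dz":0,"ax":0,"ay":0,"az":0,"grip":1},{"dx":-0.0115,"dy":0.0487,"dz":0,"ax":0,"ay":0,"az":0,"grip":1},{"dx":-0.0138,"dy":0.0584,"dz":0,"ax":0,"ay":0,"az":0,"grip":1},{"dx":-0.0161,"dy":0.0682,"dz":0,"ax":0,"ay":0,"az":0,"grip":1},{"dx":-0.0184,"dy":0.0779,"dz":0,"ax":0,"ay":0,"az":0,"grip":1}]}}

```text
time: 8.85
eef_pos: [0.5271, 0.0122, 0.1315]
tool_rot: [2.093, 2.341, -0.001]
force: [0.6, -1.3, 0.1]
opening: 0.0175
finger_force: 58.9
```

Request:
{"name": "drive_tool", "arguments": {"rows": [{"dx":-0.0023,"dy":0.0097,"dz":0,"ax":0,"ay":0,"az":0,"grip":1},{"dx":-0.0046,"dy":0.0195,"dz":0,"ax":0,"ay":0,"az":0,"grip":1},{"dx":-0.0069,"dy":0.0292,"dz":0,"ax":0,"ay":0,"az":0,"grip":1},{"dx":-0.0092,"dy":0.039,"dz":0,"ax":0,"ay":0,"az":0,"grip":1},{"dx":-0.011,"dy":0.0466,"dz":0,"ax":0,"ay":0,"az":0,"grip":1},{"dx":-0.011,"dy":0.0466,"dz":0,"ax":0,"ay":0,"az":0,"grip":1},{"dx":-0.011,"dy":0.0466,"dz":0,"ax":0,"ay":0,"az":0,"grip":1}]}}

```text
time: 9.55
eef_pos: [0.5214, 0.0355, 0.1313]
tool_rot: [2.094, 2.342, -0.0]
force: [0.7, 0.3, -0.6]
opening: 0.0176
finger_force: 58.9
```

```bash
python3 st.py
```

```text
9.55 [0.5214 0.0355 0.1313] [[-0.1118, 0.9937, -0.0], [0.9937, 0.1118, -0.0001], [-0.0001, -0.0, -1.0]] [ 0.68  0.32 -0.63] 0.01760082194670097 58.8848215341568
```

Request:
{"name": "drive_tool", "arguments": {"rows": [{"dx":0.0051,"dy":0.0086,"dz":0,"ax":0,"ay":0,"az":0,"grip":1},{"dx":0.0102,"dy":0.0172,"dz":0,"ax":0,"ay":0,"az":0,"grip":1},{"dx":0.0153,"dy":0.0258,"dz":0,"ax":0,"ay":0,"az":0,"grip":1},{"dx":0.0204,"dy":0.0344,"dz":0,"ax":0,"ay":0,"az":0,"grip":1},{"dx":0.0255,"dy":0.043,"dz":0,"ax":0,"ay":0,"az":0,"grip":1},{"dx":0.0306,"dy":0.0516,"dz":0,"ax":0,"ay":0,"az":0,"grip":1},{"dx":0.0357,"dy":0.0603,"dz":0,"ax":0,"ay":0,"az":0,"grip":1},{"dx":0.0408,"dy":0.069,"dz":0,"ax":0,"ay":0,"az":0,"grip":1}]}}

```text
time: 10.35
eef_pos: [0.5421, 0.0705, 0.1312]
tool_rot: [-2.094, -2.342, -0.0]
force: [0.1, 0.6, -1.1]
opening: 0.0176
finger_force: 58.7
```

Request:
{"name": "drive_tool", "arguments": {"rows": [{"dx":0.0051,"dy":0.0086,"dz":0,"ax":0,"ay":0,"az":0,"grip":1},{"dx":0.0102,"dy":0.0172,"dz":0,"ax":0,"ay":0,"az":0,"grip":1},{"dx":0.0153,"dy":0.0258,"dz":0,"ax":0,"ay":0,"az":0,"grip":1},{"dx":0.0204,"dy":0.0344,"dz":0,"ax":0,"ay":0,"az":0,"grip":1},{"dx":0.0255,"dy":0.043,"dz":0,"ax":0,"ay":0,"az":0,"grip":1},{"dx":0.0306,"dy":0.0516,"dz":0,"ax":0,"ay":0,"az":0,"grip":1},{"dx":0.0357,"dy":0.0603,"dz":0,"ax":0,"ay":0,"az":0,"grip":1},{"dx":0.0408,"dy":0.069,"dz":0,"ax":0,"ay":0,"az":0,"grip":1}]}}

```text
time: 11.15
eef_pos: [0.5626, 0.1049, 0.1314]
tool_rot: [-2.094, -2.342, -0.001]
force: [-0.1, 0.4, -0.6]
opening: 0.0175
finger_force: 58.8
```

Request:
{"name": "drive_tool", "arguments": {"rows": [{"dx":0.0051,"dy":0.0086,"dz":0,"ax":0,"ay":0,"az":0,"grip":1},{"dx":0.0102,"dy":0.0172,"dz":0,"ax":0,"ay":0,"az":0,"grip":1},{"dx":0.0145,"dy":0.0258,"dz":0,"ax":0,"ay":0,"az":0,"grip":1},{"dx":0.0145,"dy":0.0258,"dz":0,"ax":0,"ay":0,"az":0,"grip":1},{"dx":0.0145,"dy":0.0258,"dz":0,"ax":0,"ay":0,"az":0,"grip":1},{"dx":0.0145,"dy":0.0258,"dz":0,"ax":0,"ay":0,"az":0,"grip":1}]}}

```text
time: 11.75
eef_pos: [0.5694, 0.1172, 0.1313]
tool_rot: [-2.094, -2.342, 0.0]
force: [-0.1, -0.9, -1.1]
opening: 0.0175
finger_force: 58.7
```

```bash
python3 st.py; python3 - <<'E'
from plant import ctrl
from h import *
o=np.zeros((600,800,3),np.uint8)
for i,n in enumerate(("scene","side")):
    c=ctrl.read_camera(n)
    p=c["K"]@(c["R"]@np.array([.545,.04,.04])+c["t"]);x,y=(p[:2]/p[2]).astype(int)
    x0,y0=x-44,y-50;o[:450,i*400:i*400+396]=cv2.resize(c["color"][y0:y0+100,x0:x0+88],(396,450),interpolation=cv2.INTER_CUBIC)
cv2.imwrite("pics/u.png",o[:,:,::-1])
E
```

```text
11.75 [0.5694 0.1172 0.1313] [[-0.1115, 0.9938, -0.0002], [0.9938, 0.1115, -0.0001], [-0.0001, -0.0002, -1.0]] [-0.13 -0.92 -1.08] 0.01751641176615203 58.71575653553009
```

View pics/u.png

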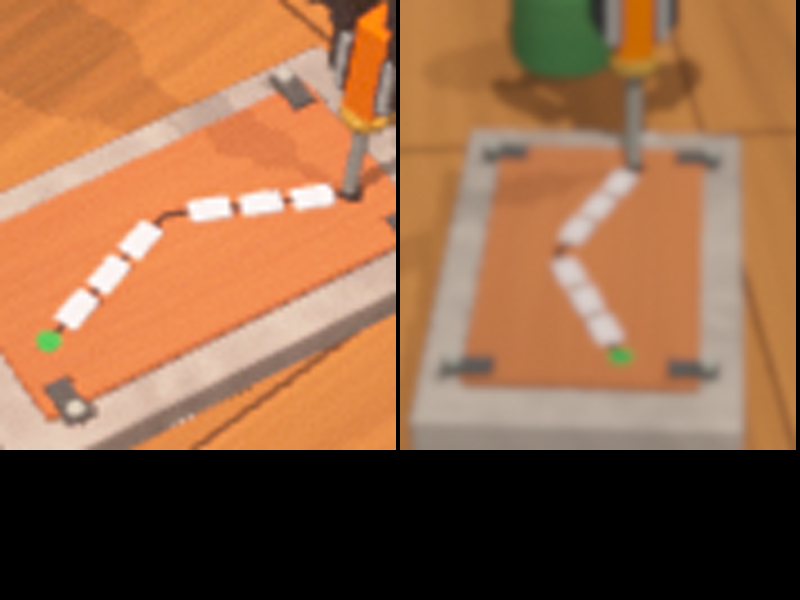

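All six tabs lie flat and the tip is on the black dot. I'll lift straight up and go back to the stand.

Request:
{"name": "drive_tool", "arguments": {"rows": [{"dx":0,"dy":0,"dz":0.02,"ax":0,"ay":0,"az":0,"grip":1},{"dx":0,"dy":0,"dz":0.06,"ax":0,"ay":0,"az":0,"grip":1},{"dx":0,"dy":0,"dz":0.1,"ax":0,"ay":0,"az":0,"grip":1},{"dx":0,"dy":0,"dz":0.14,"ax":0,"ay":0,"az":0,"grip":1},{"dx":0,"dy":0,"dz":0.164,"ax":0,"ay":0,"az":0,"grip":1},{"dx":0,"dy":-0.03,"dz":0.164,"ax":0,"ay":0,"az":0,"grip":1},{"dx":0,"dy":-0.09,"dz":0.164,"ax":0,"ay":0,"az":0,"grip":1},{"dx":0,"dy":-0.16,"dz":0.164,"ax":0,"ay":0,"az":0,"grip":1}]}}

```text
time: 12.65
eef_pos: [0.5689, 0.0363, 0.2125]
tool_rot: [-2.091, -2.343, 0.002]
force: [0.0, -0.4, -0.7]
opening: 0.017
finger_force: 58.7
```

Request:
{"name": "drive_tool", "arguments": {"rows": [{"dx":0,"dy":-0.08,"dz":0,"ax":0,"ay":0,"az":0,"grip":1},{"dx":0,"dy":-0.16,"dz":0,"ax":0,"ay":0,"az":0,"grip":1},{"dx":-0.002,"dy":-0.24,"dz":0,"ax":0,"ay":0,"az":0,"grip":1},{"dx":-0.004,"dy":-0.32,"dz":0,"ax":0,"ay":0,"az":0,"grip":1},{"dx":-0.006,"dy":-0.4,"dz":0,"ax":0,"ay":0,"az":0,"grip":1},{"dx":-0.008,"dy":-0.48,"dz":0,"ax":0,"ay":0,"az":0,"grip":1},{"dx":-0.01,"dy":-0.56,"dz":0,"ax":0,"ay":0,"az":0,"grip":1},{"dx":-0.012,"dy":-0.63,"dz":0,"ax":0,"ay":0,"az":0,"grip":1}]}}

```text
time: 13.45
eef_pos: [0.562, -0.2805, 0.2121]
tool_rot: [-2.095, -2.339, 0.002]
force: [0.0, -0.1, -0.1]
opening: 0.0174
finger_force: 58.7
```

Request:
{"name": "drive_tool", "arguments": {"rows": [{"dx":0,"dy":-0.035,"dz":0,"ax":0,"ay":0,"az":0,"grip":1},{"dx":0,"dy":-0.046,"dz":0,"ax":0,"ay":0,"az":0,"grip":1},{"dx":0,"dy":-0.046,"dz":0,"ax":0,"ay":0,"az":0,"grip":1},{"dx":0,"dy":-0.046,"dz":0,"ax":0,"ay":0,"az":0,"grip":1},{"dx":0,"dy":-0.046,"dz":0,"ax":0,"ay":0,"az":0,"grip":1}]}}

```text
time: 13.95
eef_pos: [0.5637, -0.2991, 0.2134]
tool_rot: [-2.091, -2.344, -0.0]
force: [0.1, 0.4, -2.0]
opening: 0.0171
finger_force: 58.7
```

```bash
python3 st.py
```

```text
13.95 [ 0.5637 -0.2991  0.2134] [[-0.1136, 0.9935, -0.0001], [0.9935, 0.1136, 0.0005], [0.0005, -0.0001, -1.0]] [ 0.06  0.39 -2.  ] 0.017082257069460562 58.74890863895416
```

Request:
{"name": "drive_tool", "arguments": {"rows": [{"dx":0,"dy":-0.003,"dz":-0.03,"ax":0,"ay":0,"az":0,"grip":1},{"dx":0,"dy":-0.003,"dz":-0.06,"ax":0,"ay":0,"az":0,"grip":1},{"dx":0,"dy":-0.003,"dz":-0.08,"ax":0,"ay":0,"az":0,"grip":1},{"dx":0,"dy":-0.003,"dz":-0.09,"ax":0,"ay":0,"az":0,"grip":1},{"dx":0,"dy":-0.003,"dz":-0.1,"ax":0,"ay":0,"az":0,"grip":1},{"dx":0,"dy":-0.003,"dz":-0.11,"ax":0,"ay":0,"az":0,"grip":1},{"dx":0,"dy":-0.003,"dz":-0.11,"ax":0,"ay":0,"az":0,"grip":1}]}}

```text
time: 14.65
eef_pos: [0.5634, -0.3019, 0.1579]
tool_rot: [-2.093, -2.342, 0.0]
force: [-0.4, -0.6, -2.1]
opening: 0.0177
finger_force: 58.7
```

```bash
python3 st.py
```

```text
14.65 [ 0.5634 -0.3019  0.1579] [[-0.1117, 0.9937, -0.0005], [0.9937, 0.1117, 0.0004], [0.0004, -0.0004, -1.0]] [-0.4  -0.55 -2.08] 0.0176869123371738 58.74835431575775
```

The tip is in the hole with no contact force. Lowering to a TCP height of about 0.105 (−53 mm).

Request:
{"name": "drive_tool", "arguments": {"rows": [{"dx":0,"dy":0.001,"dz":-0.025,"ax":0,"ay":0,"az":0,"grip":1},{"dx":0,"dy":0.001,"dz":-0.05,"ax":0,"ay":0,"az":0,"grip":1},{"dx":0,"dy":0.001,"dz":-0.07,"ax":0,"ay":0,"az":0,"grip":1},{"dx":0,"dy":0.001,"dz":-0.085,"ax":0,"ay":0,"az":0,"grip":1},{"dx":0,"dy":0.001,"dz":-0.096,"ax":0,"ay":0,"az":0,"grip":1},{"dx":0,"dy":0.001,"dz":-0.102,"ax":0,"ay":0,"az":0,"grip":1},{"dx":0,"dy":0.001,"dz":-0.105,"ax":0,"ay":0,"az":0,"grip":1},{"dx":0,"dy":0.001,"dz":-0.105,"ax":0,"ay":0,"az":0,"grip":1}]}}

```text
time: 15.45
eef_pos: [0.5636, -0.3017, 0.1059]
tool_rot: [2.094, 2.342, 0.0]
force: [0.3, 0.5, -1.3]
opening: 0.0172
finger_force: 58.7
```

```bash
python3 st.py
```

```text
15.45 [ 0.5636 -0.3017  0.1059] [[-0.1116, 0.9938, 0.0003], [0.9938, 0.1116, -0.0001], [-0.0002, 0.0003, -1.0]] [ 0.33  0.54 -1.28] 0.01722132411367032 58.7488853931427
```

Request:
{"name": "drive_tool", "arguments": {"rows": [{"dx":0,"dy":0,"dz":-0.002,"ax":0,"ay":0,"az":0,"grip":1},{"dx":0,"dy":0,"dz":-0.002,"ax":0,"ay":0,"az":0,"grip":1},{"dx":0,"dy":0,"dz":-0.002,"ax":0,"ay":0,"az":0,"grip":0.7},{"dx":0,"dy":0,"dz":-0.002,"ax":0,"ay":0,"az":0,"grip":0.5},{"dx":0,"dy":0,"dz":-0.002,"ax":0,"ay":0,"az":0,"grip":0.3},{"dx":0,"dy":0,"dz":-0.002,"ax":0,"ay":0,"az":0,"grip":0},{"dx":0,"dy":0,"dz":-0.002,"ax":0,"ay":0,"az":0,"grip":0},{"dx":0,"dy":0,"dz":-0.002,"ax":0,"ay":0,"az":0,"grip":0}]}}

```text
time: 16.25
eef_pos: [0.5636, -0.3017, 0.1049]
tool_rot: [2.094, 2.342, 0.0]
force: [0.3, -0.9, 0.4]
opening: 0.0855
finger_force: 0.0
```

Request:
{"name": "drive_tool", "arguments": {"rows": [{"dx":0,"dy":0,"dz":0.03,"ax":0,"ay":0,"az":0,"grip":0},{"dx":0,"dy":0,"dz":0.08,"ax":0,"ay":0,"az":0,"grip":0},{"dx":0,"dy":0,"dz":0.14,"ax":0,"ay":0,"az":0,"grip":0},{"dx":0,"dy":0,"dz":0.2,"ax":0,"ay":0,"az":0,"grip":0},{"dx":0,"dy":0,"dz":0.26,"ax":0,"ay":0,"az":0,"grip":0},{"dx":0,"dy":0,"dz":0.3,"ax":0,"ay":0,"az":0,"grip":0},{"dx":0,"dy":0,"dz":0.3,"ax":0,"ay":0,"az":0,"grip":0},{"dx":0,"dy":0,"dz":0.3,"ax":0,"ay":0,"az":0,"grip":0}]}}

```text
time: 17.05
eef_pos: [0.5637, -0.3018, 0.2547]
tool_rot: [2.093, 2.342, 0.0]
force: [0.2, -0.0, -0.7]
opening: 0.0851
finger_force: 0.0
```

```bash
python3 st.py; python3 - <<'E'
from plant import ctrl
from h import *
T={}
for n,lo,bx in(("scene",(11,215,160),(225,285,255,335)),("side",(13,230,160),(340,265,375,322))):
    c=ctrl.read_camera(n);m,s,_=mask(c,lo,(21,255,255),bx);T[n]=(c,np.argwhere(m).mean(0)[::-1]);print(n,s)
print("handle mid",tri(*T.values()))
E
```

```text
17.05 [ 0.5637 -0.3018  0.2547] [[-0.1116, 0.9938, 0.0006], [0.9938, 0.1116, -0.0004], [-0.0004, 0.0006, -1.0]] [ 0.22 -0.   -0.7 ] 0.08511373725669334 0.0
scene [230 301  17  26 260]
side [350 286  12  35 359]
handle mid (array([ 0.56336177, -0.30296202,  0.10173001]), [np.float64(0.3), np.float64(0.3)])
```

The stylus is back at its original height and place (handle mid z 0.1017, against 0.1021 at the start), and the gripper is clear. Handing in.

```bash
python3 -c "
from plant import ctrl
print(ctrl.finish_job())"
```

```text
the job is handed in; nothing more can be done
None
```

I laid all six tabs flat in one 5 cm/s stroke, put the stylus back upright and fully down in its stand, and handed the job in at about 17 s; the hand-in returned no verdict.

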